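# Load a round file into the tip-up file cup

### The job

Push the round file along its trough, blade first, into the lying cup of the file stand until you feel it press home on the sprung stop hidden inside: press firmly, about 10 N, but do not ram it with 20 N or more. Then push the cup's lever over so that the cup stands fully upright with the file standing in it, and leave it so. Do not disturb the flat file and the screwdriver lying nearby.

Things in the scene. Friction and masses are not known exactly. Their poses are not given: they have to be found in the camera images.
- file_stand: Fixed tip-up file stand on an aluminium base plate 70 x 455 x 8 mm. Origin: table height, below the mouth of the lying cup; x across, y along the stand from cup to the trough's open end, z up. File and cup axes are at x = 0, 35 mm above the table. Cup pivot at y = -130, z = 35 mm, between two cheeks (tops at 48 mm, outside faces at x = +/-33 mm).
- trough_end (a point): Open end of the pale wood trough, centre of its bed (22.5 mm above the table), at y = +212 mm of the stand; axes as the stand. The trough runs from y = +40 to +212 mm, 27 mm wide between two low rails whose tops are 27.5 mm above the table.
- cup (a joint): Hinge of the steel cup, rad: 0 = cup lies level with its mouth facing the trough; 1.571 = end stop, cup upright, mouth up. Stiff: it stays where it is left (0.3 N m of friction, up to about 0.5 N m needed with the file in it).
- cup_mouth (a point): Centre of the mouth of the steel cup, a tube 130 mm from pivot to mouth; bore 13 mm, flaring to 30 mm (outside 36) over the last 26 mm. Axes: y along the cup out through the mouth, x along the pivot, z along the lever. Hidden in the bore is a sprung pad, met 70 to 105 mm inside the mouth (differs each time, cannot be seen); it gives way 1 mm per 1.5 N and springs back.
- lever_pad (a point): Centre of the cup's dark steel lever pad (36 wide, 40 along the lever, 8 mm thick), 83 mm from the pivot at a right angle to the cup, 6 mm behind the pivot; axes as cup_mouth. With the cup lying the lever stands up, top 138 mm above the table; pushed over towards the stand's -y and down, a quarter circle, it raises the cup and ends level, its axis 29 mm above the table.
- round_file: Round file with a red barrel handle, 220 mm long, 35 to 70 g. Origin on its underside in mid-length; y along it towards the handle end, its axis 12.5 mm from the origin along its own z. Handle 25 mm thick, the last 91 mm; blade 8.4 mm thick, the first 120 mm. Lies in the trough, blade towards the cup, tip 5 to 30 mm outside the mouth, handle end past the trough's open end.
- file_tip (a point): Tip of the blade, on the axis of the round file. As the file lies, the blade droops slightly: the tip is about 4 mm lower than the handle end; the flared mouth guides it in.
- file_end (a point): End of the handle, on the axis of the round file (rounded end): where to push.
- flat_file: Bystander: flat file with a plain wooden handle, 240 x 25 x 25 mm, lying on the counter. Origin on its underside in mid-length, y axis along it. To be left alone.
- screwdriver: Bystander: screwdriver with a blue handle, 203 x 29 x 29 mm, lying on the counter. Origin on its underside in mid-length, y axis along it. To be left alone.

How it is judged:
By the outcome, as a careful person would: the job done as asked, in the order asked, and still so for the second after the job is handed in, with the robot touching nothing.
It also fails if it takes over 58 s, if anything falls off the work surface, if the arm or the gripper's body presses on something with over 40 N, if the wrist force passes 120 N, or if a joint passes its speed limit or range.

### The arm

A 6-joint arm with a two-finger parallel gripper is mounted at the origin on a cart in front of the work surface, level with it; the furniture and walls round the work are solid. World frame = base frame: x ahead of the robot, y to its left, z up, the work surface at z = 0. Lengths are in m, angles in rad, forces in N, time in s.
With the tool pointing down it reaches from about 0.35 to 0.975 m from the base axis. Payload 4.9 kg.
Tool frame: the origin (TCP) lies midway between the tips of the shut fingers; the grasp point (between the pads) lies 19 mm behind it; z points along the fingers, y is the line along which they close (so a half turn about z gives the same grasp; the last joint's range is limited). The gripper opens to 85 mm and grips with 20 to 120 N. Pads are 22 mm wide; open, the fingers measure 114 mm over their backs; the gripper's body (76 mm by 85 mm) begins 54 mm behind the grasp point. The pads swing forward as they close: fully open they stand 13 mm farther back than shut.
Start: joints at [-1.453, 0.053, 1.613, -0, 1.476, -0.119], TCP at [0.147, -0.608, 0.231] pointing down, gripper open.
Joint ranges: [-3.01, 3.01], [-1.01, 2.22], [0.06, 2.58], [-1.02, 4.17], [0.09, 2.62], [-3.14, 3.14]. Speed limits (rad/s): [2.57, 2.57, 3.14, 3.14, 3.14, 3.14].

### API

Orientations are given as a unit quaternion [w, x, y, z].
In Python, from plant import manip gives the robot as it stands.
- The arm moves only by the tool move_arm, never from a script. Its argument "increments" is one flat list of numbers, 5 for each row, row after row: the shift along the tool's x, y, z in mm, then the turn about the tool's z in rad, then the opening, from 0 (shut) to 1 (fully open). In form: [tx, ty, tz, spin, jaw, tx, ty, tz, spin, jaw, ...]. A call has 1 to 8 rows; each row shifts and turns the commanded pose from where the row before left it, along the tool's axes as they then stand; what a row does not reach is not made up. A row lasts 1/12 s, in which the tool goes at most 41.7 mm and 7.16 degrees, less where a joint would pass 70% of its speed; a pose out of reach is approached as far as the arm can. A call with a gripper value outside its range is refused whole. The fingers move at their own pace and stop on an object; the grip force is fixed at half the most. Time passes only in rows, so rows that do not move let the fingers close. It gives the time, the measured TCP pose, the force, the opening and the grip force at its end, in the units of the state.
- manip.state(): the state, without advancing time (a new reading comes with each control period).
- manip.grab_frame(name): name is "scene" or "top"; returns a dict with "image" (480x640x3 uint8, blue, green, red), "fov_y" (degrees; the focal length in pixels is half the picture's height over the tangent of half this angle, whatever the lens; pixels are square), "cx", "cy" (the principal point, pixels), "eye" and "rotation" of the camera in the world. Camera axes: x right, y down, z forward; pixel columns grow to the right and rows downward; lengths in m; the calibration is good to about 2 mm. A picture is of the moment at which its call begins. There is no depth.
- manip.job_done(): hands the job in; it is judged then, once.
The state is a dict: "time": time; "joint_pos": joint angles; "joint_vel": joint speeds; "joint_efforts": joint torques, N m; "tool_pos": TCP position; "tool_rot": TCP orientation; "contact_force": force on the tool from outside, world axes, zero at the start; "ft_torque": the same for the moment, N m; "gripper_width": opening from 0.0 (shut) to 1.0 (fully open); "grasp_force": force on a finger pad.
Only numpy, scipy, OpenCV 4.12 (cv2) and the standard library are available. Lean on these libraries where they do the work, as an engineer would, in place of code of your own. Each camera call takes 0.05 s, during which the arm holds its last target. There are 200 camera calls.

## Working session

There is one attempt and no reset: what is moved stays moved. The work goes in short steps, Python scripts to look and compute and a tool call to move; the robot and the scene stay as the last step left them, time stands still between calls to the robot, and variables do not carry over. Pictures are saved under pics/ and viewed, at most 10 in all, crops included, and the job is handed in when it is done.

Besides the shell and the picture viewer there is one more tool, called after "Emit:" as name(argument=value, ...) on one line, values as JSON. move_arm: Moves the arm, as the interface text tells. Its arguments: {"type":"object","properties":{"increments":{"type":"array"}},"required":["increments"]}

```bash
mkdir -p pics; ls; python3 - <<'E'
from plant import manip
import cv2
for n in ("scene","top"):
    f=manip.grab_frame(n); cv2.imwrite(f"pics/{n}0.png",f["image"]); print(n,f["fov_y"],f["cx"],f["cy"],f["eye"],f["rotation"])
print(manip.state())
E
```

```text
pics
scene 50.3419791994061 314.14347761203777 243.63068837183786 [0.19787415 0.51277003 0.84431918] [ 0.11668193 -0.30115693  0.8916235  -0.3173285 ]
top 48.228131268441985 319.21355076052123 249.09393759773113 [0.4094304  0.04136102 1.05096822] [-0.05428499  0.70591486 -0.70387503  0.05742215]
{'time': 0.1, 'joint_pos': array([-1.45300099e+00,  5.32982695e-02,  1.61417984e+00, -1.63815893e-05,
        1.47599562e+00, -1.18983487e-01]), 'joint_vel': array([ 3.77257854e-03, -2.12051847e-03, -3.53422425e-03,  2.75762661e-05,
       -6.51338745e-04, -8.41845183e-04]), 'joint_efforts': array([-2.45557004e-05, -3.94903064e+01, -3.71362889e+01, -1.84886230e-04,
        3.87031498e-03,  2.23457289e-05]), 'tool_pos': array([ 0.14654603, -0.60698735,  0.23016753]), 'tool_rot': array([-9.40541506e-04,  9.92999623e-01,  1.18113773e-01, -7.59453290e-06]), 'contact_force': array([-1.24318021,  0.3788069 , -0.50864091]), 'ft_torque': array([-0.00775135,  0.03638588, -0.01546467]), 'grasp_force': 0.0, 'gripper_width': 0.9986077080137187}
```

View pics/scene0.png

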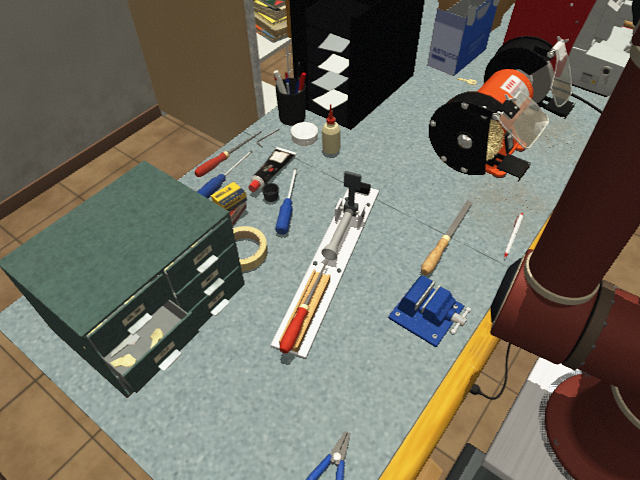

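View pics/top0.png

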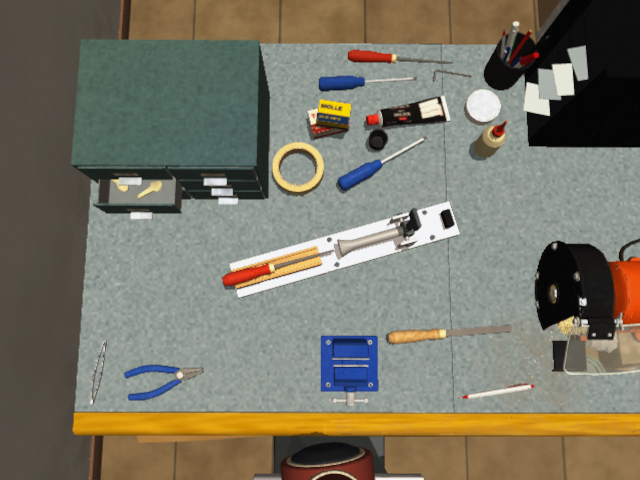

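The top view shows the white plate from (230,280) to (455,215), with the trough at left, the red handle end at about (224,281) and the lever pad at about (413,222). The cup axis points towards world -y, slightly +x. The start tool y axis is already close to the stand's push direction.

```bash
cat > h.py <<'E'
import numpy as np, cv2
from scipy.spatial.transform import Rotation as R
def cam(f):
    q=np.array(f["rotation"]); return R.from_quat(q[[1,2,3,0]]).as_matrix(), np.array(f["eye"]), 240/np.tan(np.radians(f["fov_y"]/2)), f["cx"],f["cy"]
def ray(f,uv,z):
    M,e,F,cx,cy=cam(f); uv=np.atleast_2d(uv).astype(float)
    d=np.c_[(uv[:,0]-cx)/F,(uv[:,1]-cy)/F,np.ones(len(uv))]@M.T
    return e+d*((z-e[2])/d[:,2])[:,None]
def proj(f,p):
    M,e,F,cx,cy=cam(f); c=(np.atleast_2d(p)-e)@M; return np.c_[c[:,0]/c[:,2]*F+cx,c[:,1]/c[:,2]*F+cy]
E
cat > m.py <<'E'
from h import *; from plant import manip
def big(m,box):
    k=np.zeros_like(m); x0,y0,x1,y1=box; k[y0:y1,x0:x1]=m[y0:y1,x0:x1]
    c,_=cv2.findContours(k,0,2); return max(c,key=cv2.contourArea)
for n,wb,rb in (("top",(215,190,470,305),(210,250,290,300)),("scene",(265,170,390,365),(270,270,335,360))):
    f=manip.grab_frame(n); im=f["image"]; hsv=cv2.cvtColor(im,cv2.COLOR_BGR2HSV)
    w=((hsv[...,2]>205)&(hsv[...,1]<30)).astype(np.uint8)*255
    x0,y0,x1,y1=wb; k=np.zeros_like(w);k[y0:y1,x0:x1]=w[y0:y1,x0:x1]
    k=cv2.morphologyEx(k,cv2.MORPH_OPEN,np.ones((2,2)))
    nn,l,s,_=cv2.connectedComponentsWithStats(k)
    pts=np.argwhere(np.isin(l,[i for i in range(1,nn) if s[i,4]>60]))[:,::-1]
    P=ray(f,pts,.008)[:,:2]; r=cv2.minAreaRect((P*1000).astype(np.float32))
    print(n,"plate rect mm",r, cv2.boxPoints(r).round(1).tolist())
    red=((((hsv[...,0]<6)|(hsv[...,0]>174)))&(hsv[...,1]>170)&(hsv[...,2]>80)).astype(np.uint8)*255
    c=big(red,rb)[:,0]; Q=ray(f,c,.035)[:,:2]*1000; rr=cv2.minAreaRect(Q.astype(np.float32))
    print(" red",rr,cv2.boxPoints(rr).round(1).tolist())
E
python3 m.py
```

```text
top plate rect mm ((638.8056640625, 2.6955718994140625), (201.72718811035156, 453.49627685546875), 16.1412410736084) [[478.8999938964844, 192.5], [605.0, -243.1999969482422], [798.7000122070312, -187.10000610351562], [672.7000122070312, 248.5]]
 red ((522.7611083984375, 177.3341064453125), (23.139636993408203, 89.6846923828125), 17.872831344604492) [[498.0, 216.5], [525.5, 131.10000610351562], [547.5, 138.1999969482422], [520.0, 223.60000610351562]]
scene plate rect mm ((576.7191162109375, -13.920562744140625), (69.83706665039062, 453.2590637207031), 16.17605209350586) [[480.0, 194.0], [606.2999877929688, -241.3000030517578], [673.4000244140625, -221.8000030517578], [547.0999755859375, 213.5]]
 red ((524.0772705078125, 174.1275634765625), (23.18180274963379, 96.11077880859375), 14.73932933807373) [[500.6000061035156, 217.6999969482422], [525.0999755859375, 124.69999694824219], [547.5, 130.60000610351562], [523.0999755859375, 223.60000610351562]]
```

```bash
cat > ov.py <<'E'
from h import *; from plant import manip
u=np.array([.2783,-.9605]); n=np.array([.9605,.2783]); E=np.array([.5131,.2032])
O=E+u*.2135   # stand origin guess: plate end at y=+213.5
def W(x,y,z): return np.r_[O+n*x-u*y,z]   # stand mm->world m
def S(p): d=np.array(p[:2])-O; return np.r_[d@n,-d@u,p[2]]*1000
E
python3 - <<'E'
from ov import *
print("origin",O, "end",S([.5095,.2205,.035]))
out=[]
for nm,(x0,y0,x1,y1) in (("top",(320,195,470,275)),("scene",(300,160,400,270))):
    f=manip.grab_frame(nm); k=5 if nm=="top" else 5
    c=cv2.resize(f["image"][y0:y1,x0:x1],None,fx=k,fy=k,interpolation=cv2.INTER_CUBIC)
    for i,(p,col) in enumerate([((0,0,.053),(0,0,255)),((0,-.130,.035),(0,255,0)),((18,-140,138),(255,0,255)),((-18,-140,138),(255,0,255)),((18,-132,138),(255,255,0)),((-18,-132,138),(255,255,0)),((33,-130,48),(0,255,255)),((-33,-130,48),(0,255,255))]):
        p=np.array(p,float); p=p/1000 if abs(p).max()>1 else p
        q=((proj(f,W(*p))[0]-[x0,y0]+.5)*k).astype(int); cv2.circle(c,tuple(map(int,q)),3,col,-1)
    cv2.imwrite(f"pics/z_{nm}.png",c)
E
```

```text
origin [ 0.57251705 -0.00186675] end [  1.35679    231.12090839  35.        ]
```

View pics/z_top.png

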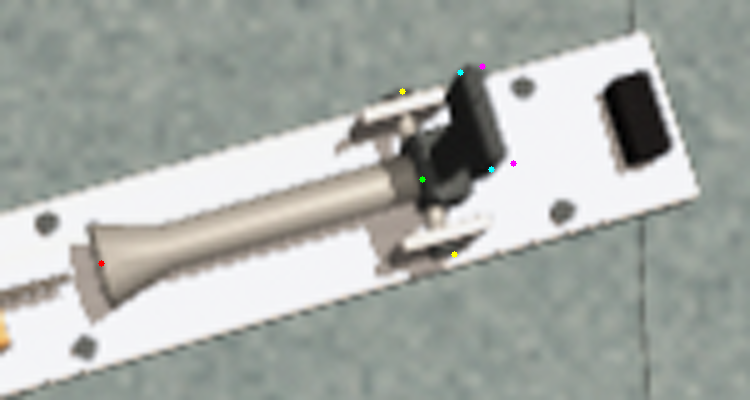

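View pics/z_scene.png

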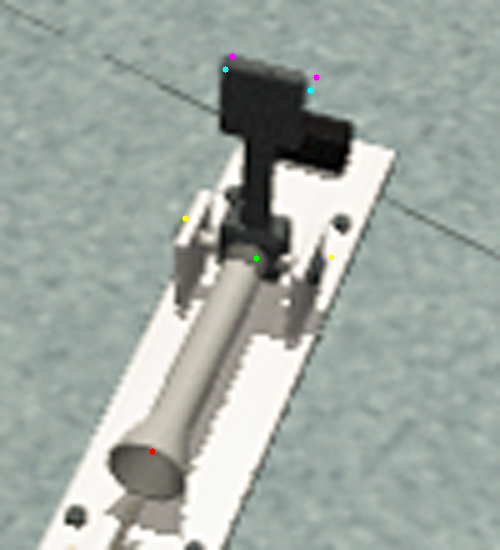

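Emit:
move_arm(increments=[0,0,-40,0,0,0,0,-40,0,0,0,0,-40,0,0,22,-31,0,0,0,22,-31,0,0,0,22,-31,0,0,0,22,-31,0,0,0,22,-31,0,0,0])

```text
time: 0.97
tool_pos: [0.2175, -0.4294, 0.3512]
tool_rot: [0.0, 0.993, 0.118, 0.0]
contact_force: [0.3, -0.3, 0.4]
gripper_width: -0.002
grasp_force: 0.0
```

Emit:
move_arm(increments=[22,-31,0,0,0,22,-31,0,0,0,22,-31,0,0,0,22,-31,0,0,0,22,-31,0,0,0,22,-31,0,0,0,22,-31,0,0,0,22,-31,0,0,0])

```text
time: 1.63
tool_pos: [0.3302, -0.1469, 0.3515]
tool_rot: [0.0, 0.993, 0.118, 0.001]
contact_force: [0.8, -0.2, -0.4]
gripper_width: -0.003
grasp_force: 0.0
```

Emit:
move_arm(increments=[22,-31,0,0,0,22,-31,0,0,0,22,-31,0,0,0,22,-31,0,0,0,22,-31,0,0,0,22,-31,0,0,0,22,-31,0,0,0,22,-31,0,0,0])

```text
time: 2.3
tool_pos: [0.4432, 0.1359, 0.3514]
tool_rot: [0.0, 0.993, 0.119, 0.0]
contact_force: [-0.2, -1.3, 0.7]
gripper_width: -0.001
grasp_force: 0.0
```

Emit:
move_arm(increments=[22,-31,0,0,0,22,-31,0,0,0,0,0,40,-0.045,0,0,0,40,0,0,0,0,40,0,0,0,0,40,0,0,0,0,0,0,0,0,0,0,0,0])

```text
time: 2.97
tool_pos: [0.4695, 0.2038, 0.1891]
tool_rot: [0.0, 0.99, 0.14, -0.003]
contact_force: [1.1, -0.5, 1.4]
gripper_width: 0.001
grasp_force: 0.0
```

```bash
sed -i 's/u\*.2135/u*.2115/' ov.py; cat > st.py <<'E'
from ov import *
s=manip.state(); q=s["tool_rot"]; M=R.from_quat(np.r_[q[1:],q[0]]).as_matrix()
F=s["contact_force"]; print("t",s["time"],"stand mm",S(s["tool_pos"]).round(1),"toolY ang err",round(np.degrees(np.arctan2(M[1,1],M[0,1])-np.arctan2(u[1],u[0])),2),"F along u %.1f"%(F[:2]@u), F.round(1), "tilt",M[:,2].round(4))
E
python3 st.py
```

```text
t 2.9667 stand mm [-41.7 224.2 189.1] toolY ang err -0.01 F along u 0.8 [ 1.1 -0.5  1.4] tilt [-0.0056 -0.0015 -1.    ]
```

Emit:
move_arm(increments=[21,-20,0,0,0,21,-20,0,0,0,0,0,40,0,0,0,0,40,0,0,0,0,40,0,0,0,0,30,0,0,0,0,0,0,0,0,0,0,0,0])

```text
time: 3.63
tool_pos: [0.5019, 0.2548, 0.0433]
tool_rot: [-0.0, 0.99, 0.14, 0.001]
contact_force: [0.2, 0.7, 0.8]
gripper_width: 0.0
grasp_force: 0.0
```

```bash
python3 st.py; python3 - <<'E'
from ov import *
a=[]
for nm,(x0,y0,x1,y1) in (("top",(180,220,300,320)),("scene",(240,250,360,350))):
    f=manip.grab_frame(nm); a.append(cv2.resize(f["image"][y0:y1,x0:x1],None,fx=3.3,fy=4,interpolation=cv2.INTER_CUBIC))
cv2.imwrite("pics/app.png",cv2.hconcat(a))
E
```

```text
t 3.6333 stand mm [  3.6 264.2  43.3] toolY ang err -0.02 F along u -0.6 [0.2 0.7 0.8] tilt [ 1.4e-03  5.0e-04 -1.0e+00]
```

View pics/app.png

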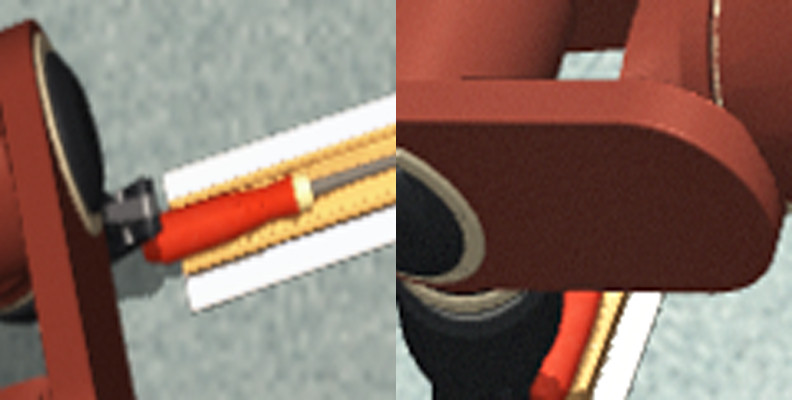

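Emit:
move_arm(increments=[-2.5,0,7,0,0,0,0,6,0,0,0,5,0,0,0,0,8,0,0,0,0,8,0,0,0,0,8,0,0,0,0,8,0,0,0,0,8,0,0,0])

```text
time: 4.4
tool_pos: [0.511, 0.2095, 0.0285]
tool_rot: [-0.0, 0.99, 0.14, 0.0]
contact_force: [0.1, -0.2, 0.3]
gripper_width: 0.001
grasp_force: 0.1
```

```bash
python3 st.py
```

```text
t 4.4 stand mm [ -0.3 218.1  28.5] toolY ang err -0.05 F along u 0.2 [ 0.1 -0.2  0.3] tilt [ 2.e-04  2.e-04 -1.e+00]
```

Emit:
move_arm(increments=[0,0,-2,0,0,0,7,0,0,0,0,7,0,0,0,0,7,0,0,0,0,7,0,0,0,0,7,0,0,0,0,5,0,0,0,0,0,0,0,0])

```text
time: 5.07
tool_pos: [0.522, 0.171, 0.0303]
tool_rot: [0.0, 0.99, 0.14, 0.0]
contact_force: [-0.1, -1.2, 0.0]
gripper_width: -0.001
grasp_force: 0.0
```

```bash
python3 st.py; python3 - <<'E'
from ov import *
a=[]
for nm,(x0,y0,x1,y1) in (("top",(200,200,400,300)),("scene",(240,200,360,350))):
    f=manip.grab_frame(nm); a.append(cv2.resize(f["image"][y0:y1,x0:x1],(400,int(400*(y1-y0)/(x1-x0))),interpolation=cv2.INTER_CUBIC)[:500])
h=max(i.shape[0] for i in a)
cv2.imwrite("pics/push.png",cv2.hconcat([cv2.copyMakeBorder(i,0,h-i.shape[0],0,0,0) for i in a]))
E
```

```text
t 5.0667 stand mm [ -0.4 178.1  30.3] toolY ang err -0.08 F along u 1.1 [-0.1 -1.2  0. ] tilt [ 1.e-04 -3.e-04 -1.e+00]
```

View pics/push.png

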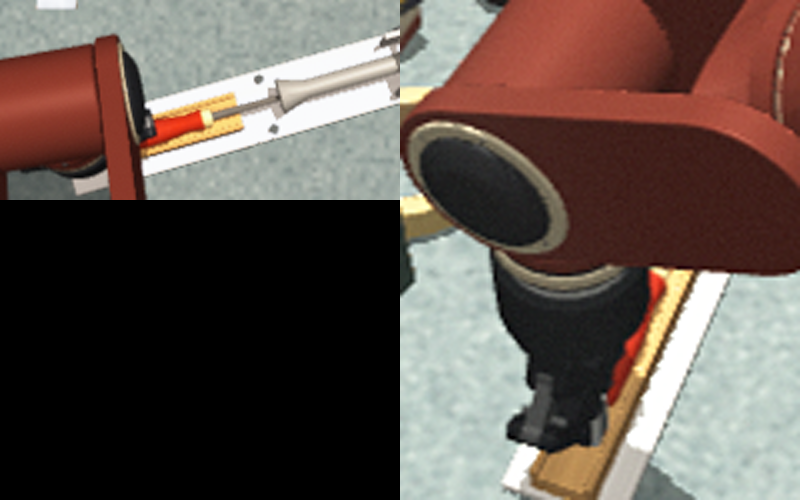

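Emit:
move_arm(increments=[0,4,0,0,0,0,4,0,0,0,0,3,0,0,0,0,0,0,0,0])

```text
time: 5.5
tool_pos: [0.5249, 0.161, 0.0303]
tool_rot: [0.0, 0.99, 0.14, 0.0]
contact_force: [0.2, 0.4, -0.9]
gripper_width: -0.003
grasp_force: 0.0
```

Emit:
move_arm(increments=[0,2,0,0,0,0,2,0,0,0,0,1,0,0,0,0,0,0,0,0])

```text
time: 5.83
tool_pos: [0.5262, 0.1565, 0.0303]
tool_rot: [0.0, 0.99, 0.14, -0.0]
contact_force: [0.3, -0.0, 0.1]
gripper_width: -0.001
grasp_force: 0.0
```

Emit:
move_arm(increments=[0,2,0,0,0,0,2,0,0,0,0,1,0,0,0,0,0,0,0,0])

```text
time: 6.17
tool_pos: [0.5276, 0.1516, 0.0303]
tool_rot: [0.0, 0.99, 0.14, 0.0]
contact_force: [1.3, -0.2, 0.2]
gripper_width: -0.0
grasp_force: 0.0
```

Emit:
move_arm(increments=[0,2,0,0,0,0,2,0,0,0,0,1,0,0,0,0,0,0,0,0])

```text
time: 6.5
tool_pos: [0.529, 0.1468, 0.0303]
tool_rot: [0.0, 0.99, 0.14, -0.0]
contact_force: [0.5, -0.6, -0.3]
gripper_width: 0.003
grasp_force: 0.0
```

Emit:
move_arm(increments=[0,2,0,0,0,0,2,0,0,0,0,1,0,0,0,0,0,0,0,0])

```text
time: 6.83
tool_pos: [0.5304, 0.142, 0.0303]
tool_rot: [0.0, 0.99, 0.14, 0.0]
contact_force: [0.2, 0.3, -0.1]
gripper_width: 0.001
grasp_force: 0.0
```

Emit:
move_arm(increments=[0,2,0,0,0,0,2,0,0,0,0,1,0,0,0,0,0,0,0,0])

```text
time: 7.17
tool_pos: [0.5315, 0.1379, 0.0303]
tool_rot: [-0.001, 0.99, 0.14, -0.0]
contact_force: [-1.1, 3.8, 1.2]
gripper_width: -0.003
grasp_force: 1.9
```

Emit:
move_arm(increments=[0,2,0,0,0,0,1,0,0,0,0,0,0,0,0,0,0,0,0,0])

```text
time: 7.5
tool_pos: [0.5321, 0.1357, 0.0302]
tool_rot: [-0.001, 0.99, 0.14, -0.0]
contact_force: [-1.2, 6.4, 1.1]
gripper_width: 0.001
grasp_force: 3.3
```

Emit:
move_arm(increments=[0,2,0,0,0,0,2,0,0,0,0,0,0,0,0,0,0,0,0,0])

```text
time: 7.83
tool_pos: [0.5329, 0.1328, 0.0303]
tool_rot: [-0.002, 0.99, 0.14, -0.0]
contact_force: [-3.2, 9.7, 1.2]
gripper_width: -0.002
grasp_force: 5.1
```

```bash
python3 st.py
```

```text
t 7.8333 stand mm [ -0.6 138.4  30.3] toolY ang err -0.03 F along u -10.2 [-3.2  9.7  1.2] tilt [-0.0016  0.0043 -1.    ]
```

Emit:
move_arm(increments=[0,1.5,0,0,0,0,0,0,0,0,0,0,0,0,0,0,0,0,0,0])

```text
time: 8.17
tool_pos: [0.5331, 0.1319, 0.0302]
tool_rot: [-0.003, 0.99, 0.14, -0.001]
contact_force: [-2.7, 11.8, 1.9]
gripper_width: -0.0
grasp_force: 6.1
```

```bash
python3 st.py
```

```text
t 8.1667 stand mm [ -0.6 137.5  30.2] toolY ang err -0.03 F along u -12.1 [-2.7 11.8  1.9] tilt [-0.0019  0.0053 -1.    ]
```

Emit:
move_arm(increments=[0,-3,0,0,0,0,-4,0,0,0,0,-8,0,0,0,0,-15,0,0,0,0,0,-30,0,0,0,0,-40,0,0,0,0,-40,0,0,0,0,-40,0,0])

```text
time: 8.83
tool_pos: [0.5253, 0.1576, 0.1817]
tool_rot: [0.001, 0.99, 0.14, -0.0]
contact_force: [0.3, -0.3, 0.2]
gripper_width: 0.0
grasp_force: 0.0
```

Emit:
move_arm(increments=[0,20,-40,0,1,0,40,-20,0,1,0,40,0,0,1,0,40,0,0,1,0,40,0,0,1,0,40,0,0,1,0,40,0,0,1,0,40,0,0,1])

```text
time: 9.5
tool_pos: [0.6081, -0.1287, 0.2363]
tool_rot: [0.001, 0.99, 0.14, -0.0]
contact_force: [0.2, -0.3, 0.1]
gripper_width: 0.998
grasp_force: 0.0
```

Emit:
move_arm(increments=[0,20,0,0,1,0,0,0,0,1,0,0,0,0,1])

```text
time: 9.75
tool_pos: [0.6134, -0.1467, 0.2358]
tool_rot: [0.0, 0.99, 0.139, -0.001]
contact_force: [-0.2, 1.0, 0.2]
gripper_width: 1.0
grasp_force: 0.0
```

```bash
python3 st.py; python3 - <<'E'
from ov import *
print(manip.state()["joint_pos"].round(3))
f=manip.grab_frame("scene"); cv2.imwrite("pics/lev_s.png",f["image"])
f=manip.grab_frame("top"); cv2.imwrite("pics/lev_t.png",f["image"])
E
```

```text
t 9.75 stand mm [  -1.  -152.5  235.8] toolY ang err -0.15 F along u -1.0 [-0.2  1.   0.2] tilt [-1.e-03 -5.e-04 -1.e+00]
[-3.520e-01  6.400e-02  1.594e+00 -1.000e-03  1.485e+00  9.390e-01]
```

View pics/lev_s.png

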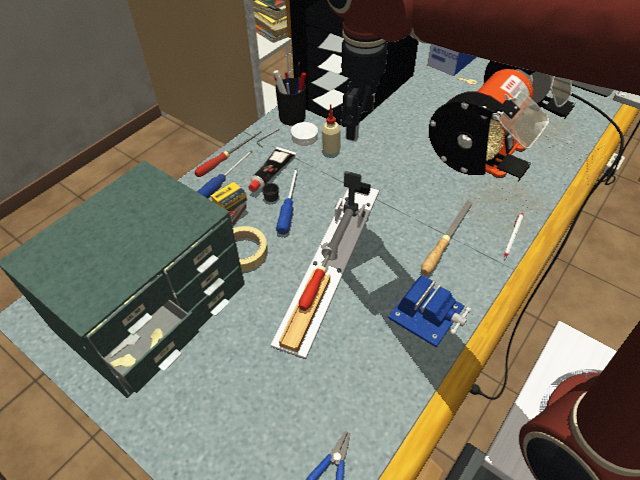

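Emit:
move_arm(increments=[1,-3,40,0,1,0,0,40,0,1,0,0,30,0,1,0,0,12,0,1,0,0,0,0,1,0,0,0,0,1])

```text
time: 10.35
tool_pos: [0.614, -0.1414, 0.1149]
tool_rot: [0.0, 0.99, 0.141, 0.0]
contact_force: [0.4, 0.2, 1.0]
gripper_width: 1.001
grasp_force: 0.0
```

```bash
python3 st.py; python3 - <<'E'
from ov import *
a=[]
for nm,(x0,y0,x1,y1) in (("top",(320,150,520,290)),("scene",(280,110,420,250))):
    f=manip.grab_frame(nm); a.append(cv2.resize(f["image"][y0:y1,x0:x1],None,fx=400/(x1-x0),fy=400/(x1-x0),interpolation=cv2.INTER_CUBIC)[:500])
h=max(i.shape[0] for i in a)
cv2.imwrite("pics/low.png",cv2.hconcat([cv2.copyMakeBorder(i,0,h-i.shape[0],0,0,0) for i in a]))
E
```

```text
t 10.35 stand mm [   1.  -147.6  114.9] toolY ang err 0.06 F along u -0.1 [0.4 0.2 1. ] tilt [ 3.e-04 -2.e-04 -1.e+00]
```

View pics/low.png

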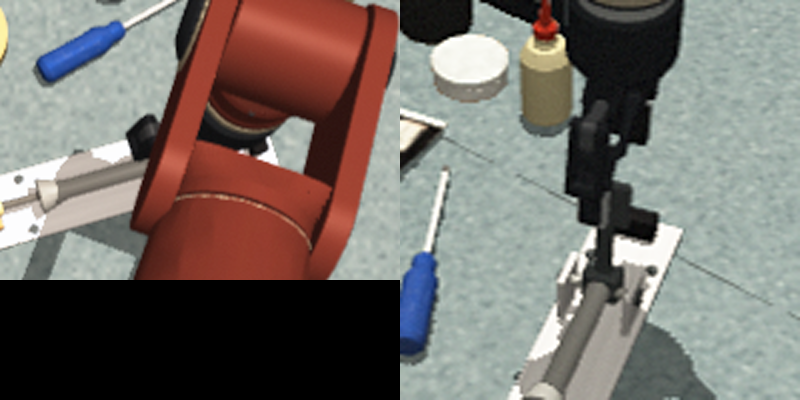

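Emit:
move_arm(increments=[0,10,0,0,1,0,8,0,0,1,0,4,0,0,1,0,3,0,0,1,0,2,0,0,1,0,0,0,0,1,0,0,0,0,1])

```text
time: 11.03
tool_pos: [0.6211, -0.1682, 0.114]
tool_rot: [-0.0, 0.99, 0.14, -0.0]
contact_force: [0.3, -0.4, 0.1]
gripper_width: 1.0
grasp_force: 0.0
```

```bash
python3 st.py
```

```text
t 11.0333 stand mm [   0.3 -175.3  114. ] toolY ang err -0.03 F along u 0.4 [ 0.3 -0.4  0.1] tilt [-3.e-04  2.e-04 -1.e+00]
```

Now near contact; start along the arc.

Emit:
move_arm(increments=[0,3,0,0,1,0,3,0,0,1,0,4,0.5,0,1,0,4,1,0,1,0,0,0,0,1])

```text
time: 11.45
tool_pos: [0.6251, -0.1817, 0.1128]
tool_rot: [-0.0, 0.99, 0.14, -0.0]
contact_force: [-2.0, 2.6, 1.8]
gripper_width: 1.0
grasp_force: 1.7
```

```bash
python3 st.py
```

```text
t 11.45 stand mm [   0.4 -189.4  112.8] toolY ang err -0.02 F along u -3.1 [-2.   2.6  1.8] tilt [-5.e-04  5.e-04 -1.e+00]
```

Emit:
move_arm(increments=[0,8,2,0,1,0,8,3,0,1,0,7.4,3,0,1,0,7.2,4,0,1,0,6.7,4.5,0,1,0,6.5,5,0,1,0,0,0,0,1])

```text
time: 12.03
tool_pos: [0.6377, -0.2255, 0.0908]
tool_rot: [0.001, 0.99, 0.14, 0.0]
contact_force: [-0.3, -0.1, 0.2]
gripper_width: 1.002
grasp_force: 0.0
```

```bash
python3 st.py
```

```text
t 12.0333 stand mm [   0.4 -234.9   90.8] toolY ang err -0.09 F along u -0.0 [-0.3 -0.1  0.2] tilt [ 0.001  -0.0016 -1.    ]
```

Emit:
move_arm(increments=[0,4,3.6,0,1,0,3.8,4,0,1,0,3.4,4.2,0,1])

```text
time: 12.28
tool_pos: [0.6408, -0.2352, 0.0799]
tool_rot: [0.001, 0.99, 0.141, 0.0]
contact_force: [-1.8, -0.3, 4.8]
gripper_width: 1.004
grasp_force: 2.2
```

```bash
python3 st.py; python3 - <<'E'
from ov import *
a=[]
for nm,(x0,y0,x1,y1) in (("top",(320,150,520,290)),("scene",(270,90,430,270))):
    f=manip.grab_frame(nm); a.append(cv2.resize(f["image"][y0:y1,x0:x1],None,fx=400/(x1-x0),fy=400/(x1-x0),interpolation=cv2.INTER_CUBIC)[:500])
h=max(i.shape[0] for i in a)
cv2.imwrite("pics/mid.png",cv2.hconcat([cv2.copyMakeBorder(i,0,h-i.shape[0],0,0,0) for i in a]))
E
```

```text
t 12.2833 stand mm [   0.6 -245.2   79.9] toolY ang err 0.0 F along u -0.2 [-1.8 -0.3  4.8] tilt [ 9.0e-04 -1.5e-03 -1.0e+00]
```

View pics/mid.png

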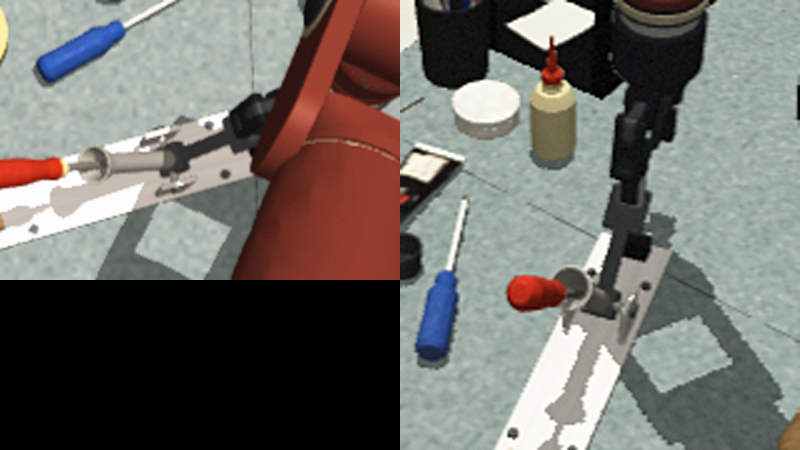

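The picture shows the cup about halfway up with the file in it, the finger bearing on the lever pad and the arm well clear. Continuing along the arc.

Emit:
move_arm(increments=[0,3.2,4.2,0,1,0,3,4.5,0,1,0,2.8,4.7,0,1,0,2.5,5,0,1,0,2.2,5,0,1,0,1.9,5,0,1,0,0,0,0,1])

```text
time: 12.97
tool_pos: [0.6445, -0.2497, 0.0494]
tool_rot: [-0.0, 0.99, 0.14, -0.0]
contact_force: [0.8, 0.3, 0.4]
gripper_width: 0.999
grasp_force: 0.1
```

```bash
python3 st.py
```

```text
t 12.9667 stand mm [ 1.000e-01 -2.601e+02  4.940e+01] toolY ang err -0.05 F along u -0.0 [0.8 0.3 0.4] tilt [-5.e-04  3.e-04 -1.e+00]
```

Emit:
move_arm(increments=[0,1.5,5,0,1,0,1.2,5,0,1,0,1,5,0,1,0,0.6,4,0,1,0,0.4,3,0,1,0,0,3,0,1,0,0,0,0,1])

```text
time: 13.55
tool_pos: [0.6459, -0.2538, 0.0251]
tool_rot: [-0.0, 0.99, 0.14, -0.0]
contact_force: [-0.2, 0.7, -0.5]
gripper_width: 0.998
grasp_force: 0.0
```

```bash
python3 st.py
```

```text
t 13.55 stand mm [   0.3 -264.4   25.1] toolY ang err -0.02 F along u -0.7 [-0.2  0.7 -0.5] tilt [-2.e-04  0.e+00 -1.e+00]
```

Emit:
move_arm(increments=[0,0,2,0,1,0,0,2,0,1,0,0,1,0,1,0,0,0,0,1])

```text
time: 13.88
tool_pos: [0.646, -0.2539, 0.0208]
tool_rot: [0.0, 0.99, 0.14, 0.0]
contact_force: [-0.4, -0.3, 1.0]
gripper_width: 1.0
grasp_force: 0.5
```

Emit:
move_arm(increments=[0,0,1,0,1,0,0,1,0,1,0,0,1,0,1,0,0,0,0,1])

```text
time: 14.22
tool_pos: [0.6461, -0.2539, 0.0197]
tool_rot: [-0.0, 0.99, 0.141, -0.0]
contact_force: [-5.1, 0.4, 10.6]
gripper_width: 0.997
grasp_force: 5.0
```

Emit:
move_arm(increments=[0,0,1,0,1,0,0,1,0,1,0,0,0,0,1,0,0,0,0,1])

```text
time: 14.55
tool_pos: [0.6462, -0.2539, 0.0195]
tool_rot: [-0.0, 0.99, 0.141, -0.001]
contact_force: [-8.8, 2.5, 18.2]
gripper_width: 1.003
grasp_force: 8.9
```

Emit:
move_arm(increments=[0,0,-3,0,1,0,0,-5,0,1,0,0,-15,0,1,0,0,-30,0,1,0,0,-30,0,1,0,0,-30,0,1,0,0,-20,0,1,0,0,0,0,1])

```text
time: 15.22
tool_pos: [0.6493, -0.2555, 0.1569]
tool_rot: [0.003, 0.99, 0.14, 0.005]
contact_force: [0.6, -0.2, 1.3]
gripper_width: 1.002
grasp_force: 0.0
```

```bash
python3 st.py; python3 - <<'E'
from ov import *
a=[]
for nm,(x0,y0,x1,y1) in (("top",(320,150,520,290)),("scene",(270,60,430,270))):
    f=manip.grab_frame(nm); a.append(cv2.resize(f["image"][y0:y1,x0:x1],None,fx=400/(x1-x0),fy=400/(x1-x0),interpolation=cv2.INTER_CUBIC)[:560])
h=max(i.shape[0] for i in a)
cv2.imwrite("pics/end.png",cv2.hconcat([cv2.copyMakeBorder(i,0,h-i.shape[0],0,0,0) for i in a]))
E
```

```text
t 15.2167 stand mm [   3.2 -267.   156.9] toolY ang err -0.01 F along u 0.3 [ 0.6 -0.2  1.3] tilt [ 0.0104 -0.0054 -0.9999]
```

View pics/end.png

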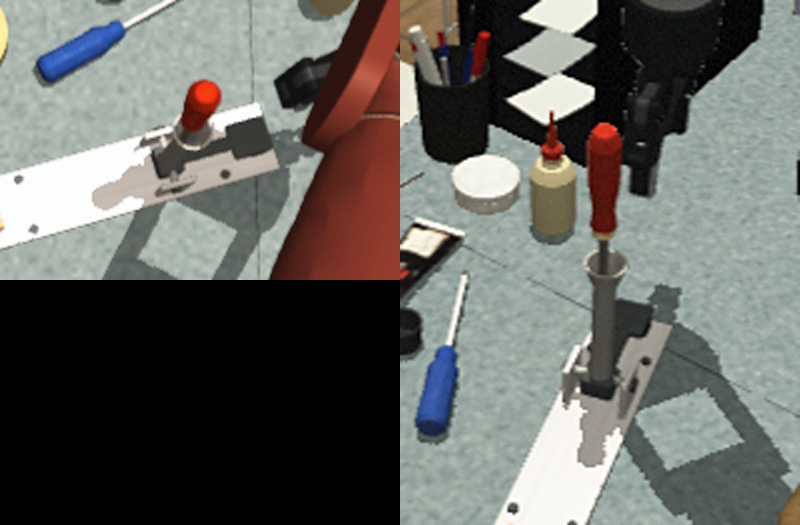

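The cup stands upright with the file in it and the lever is level. The gripper touches nothing and the screwdriver is untouched.

```bash
python3 -c "
from plant import manip
print(manip.job_done())"
```

```text
the job is handed in; nothing more can be done
None
```

I pressed the file home on the sprung stop at about 12 N and pushed the lever to its end stop; the last picture shows the cup upright with the file standing in it and the screwdriver untouched. The flat file, which the arm never went near, is out of that picture. The job was handed in at about 15 s, and no verdict came back.

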